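# Push the needle carton home in its storage lane

### The arm

A 7-joint arm with a two-finger parallel gripper is mounted at the origin on a cart in front of the work surface, level with it; the furniture and walls round the work are solid. World frame = base frame: x ahead of the robot, y to its left, z up, the work surface at z = 0. Lengths are in m, angles in rad, forces in N, time in s.
With the tool pointing down it reaches from about 0.4 to 0.85 m from the base axis. Payload 4.5 kg.
Tool frame: the origin (TCP) lies at the very end of the fingers, on their centre line; the grasp point (between the pads) lies 19 mm behind it; z points along the fingers, y is the line along which they close (so a half turn about z gives the same grasp; the last joint's range is limited). The gripper opens to 88 mm and grips with 3 to 60 N. Pads are 18 mm wide; open, the fingers measure 123 mm over their backs; the gripper's body (75 mm by 187 mm) begins 45 mm behind the grasp point.
Start: joints at [1.293, 0.689, -0.195, 1.565, 0.157, 0.902, -0.215], TCP at [0.192, -0.595, 0.239] pointing down, gripper open.
Joint ranges: [-3.01, 3.01], [-0.46, 2.08], [-1.47, 1.51], [0.13, 2.56], [-1, 4.14], [0.04, 2.09], [-2.66, 2.66]. Speed limits (rad/s): [2.57, 2.57, 3.14, 3.14, 3.14, 3.14, 3.14].

### API

Orientations are given as a unit quaternion [x, y, z, w].
In Python, from plant import r gives the robot as it stands. The module is installed in compiled form; this text tells all that it offers.
- The arm moves only by the tool step_arm, never from a script. Its argument "increments" is a list of rows, each a list of 2 entries, a list of its own where there are three numbers: the shift along the world's x, y, z in cm, then the turn, a rotation vector about the world's x, y, z in degrees. A call has exactly 10 rows; each row shifts and turns the commanded pose from where the row before left it; what a row does not reach is not made up. A row lasts 1/10 s, in which the tool goes at most 50 mm and 8.59 degrees, less where a joint would pass 70% of its speed; a pose out of reach is approached as far as the arm can. A call is refused whole if a number of a shift passes 5 or a number of a turn 8.59, either way. A call with a gripper value outside its range is refused whole. "fingers" is the opening, from 0 (shut) to 1 (fully open), set as the call begins (left out, the last holds). The fingers move at their own pace and stop on an object; "grip_force" is the grip in N (left out, the last holds). Time passes only in rows, so rows that do not move let the fingers close, or fill a call up. It gives the time, the measured TCP pose, the force, the opening and the grip force at its end, in the units of the state.
- r.get_state(): the state, without advancing time (a new reading comes with each control period).
- r.snapshot(name): name is "side" or "top"; returns (picture, depth): 420x560x3 uint8, red, green, blue; 420x560 float32, m along the optical axis (not along the pixel's ray), 0 where there is no reading.
- r.calibration(name): a dict with "fov_y" (degrees; the focal length in pixels is half the picture's height over the tangent of half this angle, whatever the lens; pixels are square), "cx", "cy" (the principal point, pixels), "k1" (the pictures are not rectified: a ray, as slopes to the right and down, at radius r is drawn at 1 + k1 r^2 times it, then the intrinsics apply), "R" (3x3) and "t" (3): a world point X has camera coordinates R X + t. Camera axes: x right, y down, z forward; pixel columns grow to the right and rows downward; lengths in m; the calibration is good to about 2 mm. A picture is of the moment at which its call begins. calibration takes no time and is no camera call.
- r.finish_job(): hands the job in; it is judged then, once.
The state is a dict: "clock": time; "q": joint angles; "qd": joint speeds; "joint_torque": joint torques, N m; "tool_pos": TCP position; "eef_rot": TCP orientation; "contact_force": force on the tool from outside, world axes, zero at the start; "moment": the same for the moment, N m; "opening": opening from 0.0 (shut) to 1.0 (fully open); "finger_force": force on a finger pad.
Only numpy, scipy, OpenCV 4.12 (cv2) and the standard library are available. Lean on these libraries where they do the work, as an engineer would, in place of code of your own. Each camera call takes 0.05 s, during which the arm holds its last target. There are 200 camera calls.

### The job

With the fingertips, square the open carton of needles up to the aluminium storage lane and push it down the lane, low end last, until it is fully home at the grey stop, then move away from it. Neither the carton nor the robot may touch the guide rails on the way. Only push the carton, flat on the worktop: never lift it, squeeze it or ram it, and leave the pots, bottles and racks around it where they stand.

Things in the scene. Friction and masses are not known exactly. Their poses are not given: they have to be found in the camera images.
- lane: Fixed storage lane: two low parallel aluminium guide rails, 92 mm clear between, closed at the far end by a grey crossbar (the stop, 30 mm high). Origin on the worktop in the middle of the open mouth; x points into the lane (about world -y), y to the left rail, z up. Rails start at x = 0, the stop's face is at x = 170 mm. The worktop is the lane's floor.
- rail_left: Guide rail at the lane's +y side, fixed to the lane: 184 x 10 mm, 14 mm high. Its inner face is 46 mm from the lane's centre line; two 3 mm high screw feet stand out on its outer side (15 mm out). Origin on the worktop, at the mouth end, in the middle of the rail's thickness; axes as the lane's.
- rail_right: Guide rail at the lane's -y side, the mirror image of the left one.
- carton: Open white and grey carton of capped needles, 166 (x) x 68 (y) mm, about 250 g, loose, short of the lane's mouth, slightly off line and askew. Origin at the centre of its underside; x along its length to the leading end. Sides and leading end 51 mm high; walls rigid. Once home its origin is at x = 87 mm, y = 0 in the lane's frame.
- carton_low_end (a point): Middle of the carton's trailing (-x) end wall, the low one, 39 mm high; this point is on its outer face, 27 mm above the worktop. Fingertips 20 to 30 mm above the worktop pass over the rails and still meet the carton's walls.
- cement_pot: White pot with a teal lid, 47 mm across, 40 mm high, loose, behind the lane. Origin at the centre of its underside.
- brown_jar: Small brown jar with a black lid, 44 mm across, 52 mm high, loose, behind the lane. Origin at the centre of its underside.
- dropper_red: Small dark bottle with a red cap, 29 mm across, 58 mm high, loose, behind and left of the carton. Origin at the centre of its underside.
- ampoule_rack: White plastic rack of pink ampoules, 115 x 66 mm, 43 mm high, loose, behind the carton. Origin at the centre of its underside, x along its length.

How it is judged:
On the way:
1. the carton's leading end is 20 mm or more inside the lane, between the rails (x of carton in the frame of lane above -0.063 m and y of carton in the frame of lane between -0.013 and 0.013 m and angle between the x axis of carton and the x axis of lane, either way round below 0.12 rad), for 0.1 s.
At the end, for the whole second after the job is handed in: The carton lies flat and still between the rails, its leading end within 8 mm of the stop, within 13 mm of the centre line, its low end at the mouth and square to the lane within 0.1 rad, and the robot is clear of it (x of carton_low_end in the frame of lane below 0.02 m and x of carton in the frame of lane between 0.079 and 0.092 m and y of carton in the frame of lane between -0.013 and 0.013 m and angle between the x axis of carton and the x axis of lane, either way round below 0.1 rad and angle between carton's own z axis and vertical below 0.05 rad and height (world z) of carton below 0.005 m and linear speed of carton below 0.01 m/s); the robot touches nothing.
It fails at once if the carton touches a guide rail (contact force between carton and rail_left above 0.3 N or contact force between carton and rail_right above 0.3 N).
It fails at once if the robot touches a guide rail (contact force between any of the fingers, the arm and rail_left above 0.5 N or contact force between any of the fingers, the arm and rail_right above 0.5 N).
It fails at once if the carton is lifted off the worktop or tipped (height (world z) of carton above 0.012 m or angle between carton's own z axis and vertical above 0.15 rad).
It fails at once if the carton is squeezed or rammed (the fingers bear on it with over 30 N) (contact force between the fingers and carton above 30 N).
It fails at once if a neighbouring pot, jar, bottle or ampoule rack is shifted by more than 15 mm (distance of any of cement_pot, brown_jar, dropper_red, ampoule_rack from where it was at the start of the episode above 0.015 m).
It also fails if it takes over 58 s, if anything falls off the work surface, if the arm or the gripper's body presses on something with over 40 N, if the wrist force passes 120 N, or if a joint passes its speed limit or range.

## Working session

There is one attempt and no reset: what is moved stays moved. The work goes in short steps, Python scripts to look and compute and a tool call to move; the robot and the scene stay as the last step left them, time stands still between calls to the robot, and variables do not carry over. Pictures are saved under pics/ and viewed, at most 10 in all, crops included, and the job is handed in when it is done.

Besides the shell and the picture viewer there is one more tool, called after "Emit:" by a JSON object that holds its "api" and its "payload". step_arm: Moves the arm, as the interface text tells. Its arguments: {"type":"object","properties":{"increments":{"type":"array","items":{"type":"array"}},"fingers":{"type":"number"},"grip_force":{"type":"number"}},"required":["increments"]}

```bash
mkdir -p pics; cat > h.py <<'E'
import numpy as np, cv2
from plant import r
def cam(n):
    c=r.calibration(n); f=210/np.tan(np.radians(c["fov_y"])/2)
    return c,f,np.array(c["R"]),np.array(c["t"])
def ray(n,uv):
    c,f,R,t=cam(n); uv=np.atleast_2d(uv).astype(float)
    d=(uv-[c["cx"],c["cy"]])/f; s=d.copy()
    for _ in range(20): s=d/(1+c["k1"]*(s**2).sum(1,keepdims=True))
    return -R.T@t, np.c_[s,np.ones(len(s))]@R
def plane(n,uv,z):
    o,d=ray(n,uv); return o+d*((z-o[2])/d[:,2])[:,None]
def cloud(n,dep):
    v,u=np.mgrid[:420,:560]; o,d=ray(n,np.c_[u.ravel(),v.ravel()])
    return (o+d*dep.reshape(-1,1)).reshape(420,560,3)
def snap(n,name):
    p,d=r.snapshot(n); cv2.imwrite(f"pics/{name}.png",p[:,:,::-1]); np.savez(f"pics/{name}.npz",p=p,d=d); return p,d
E
python3 - <<'E'
from h import *
for n in("top","side"):
    p,d=snap(n,n+"0"); c,f,R,t=cam(n); print(n,f,c["cx"],c["cy"],c["k1"],-R.T@t,R[2])
print(r.get_state())
E
```

```text
top 471.73757950238866 270.91535799022256 203.81124210718613 -0.0393378034283603 [0.46588308 0.0172815  1.08416644] [ 0.10413558  0.00557103 -0.99454751]
side 543.6191141908771 278.6624735183384 210.83381021862283 -0.17239608647952448 [0.5377354  0.95270865 0.64710461] [ 0.04153316 -0.84886331 -0.52697826]
{'clock': 0.1, 'q': array([ 1.29278607,  0.68989443, -0.19452132,  1.56620849,  0.15729465,
        0.90252194, -0.21508395]), 'qd': array([ 0.00057435, -0.00127718, -0.00236931, -0.00412304,  0.00045174,
        0.00040362,  0.00047987]), 'joint_torque': array([-3.99293916e-03, -5.28506291e+01, -1.27179053e+00, -1.53838027e+01,
       -5.25807298e-02,  1.95800538e-03,  7.62805030e-05]), 'tool_pos': array([ 0.19152671, -0.5943428 ,  0.23800223]), 'eef_rot': array([ 9.87864372e-01,  1.55316801e-01, -1.85165617e-04, -7.99837222e-04]), 'contact_force': array([ 0.86981943, -0.36231126,  0.18185711]), 'moment': array([ 0.00367158, -0.04047141,  0.00691446]), 'finger_force': 0.0, 'opening': 0.9989092427888279}
```

View pics/top0.png

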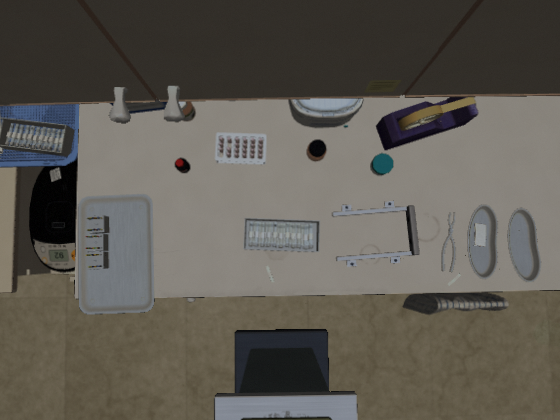

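View pics/side0.png

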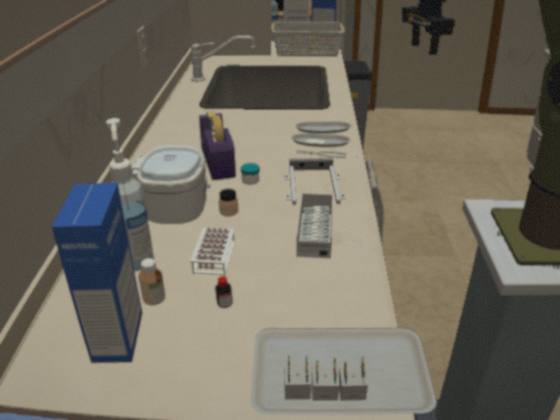

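Top view: carton at about (245–319, 219–251), lane mouth at column 333, rails around rows 210 and 259, stop at column 413; the neighbours are all up-image. The side view shows the carton with its low end nearest the camera, at (315, 250).

```bash
python3 - <<'E'
from h import *
z=np.load("pics/top0.npz");p,d=z["p"],z["d"]
crop=cv2.convertScaleAbs(p[190:280,225:435,::-1],alpha=1.4); cv2.imwrite("pics/c0.png",cv2.resize(crop,None,fx=3.8,fy=3.8,interpolation=cv2.INTER_CUBIC))
C=cloud("top",d);Z=C[:,:,2]
print("table z",np.median(Z[270:285,250:320]),Z[270:285,250:320].std())
sub=C[200:275,235:430]
m=((Z>0.028)&(Z<0.08)).astype(np.uint8); m[:,:200]=0;m[:200]=0;m[275:]=0;m[:,330:]=0
print("carton",m.sum(),cv2.minAreaRect(np.argwhere(m)[:,::-1].astype(np.float32)), np.percentile(Z[m>0],[50,90,95,99]))
P=C[m>0][:,:2].astype(np.float32); (c,s,a)=cv2.minAreaRect(P);print(c,s,a)
m=((Z>0.007)&(Z<0.045)).astype(np.uint8); m[:,:326]=0;m[:195]=0;m[280:]=0;m[:,422:]=0
n,l,st,ce=cv2.connectedComponentsWithStats(m)
for i in range(1,n):
    if st[i,4]>15:
        P=C[l==i]; print(st[i],cv2.minAreaRect(P[:,:2].astype(np.float32)),np.percentile(P[:,2],[50,90]))
E
```

```text
table z -0.00019166533423198295 0.07468356099651637
carton 665 ((280.89453125, 234.34793090820312), (75.39275360107422, 31.718992233276367), 2.12109637260437) [0.03095703 0.05202749 0.05301382 0.05451482]
(0.5067264437675476, 0.0027782246470451355) (0.16606995463371277, 0.06924670934677124) 86.98391723632812
[ 332  205   88   56 1108] ((0.5084019899368286, -0.21081574261188507), (0.11256904900074005, 0.18552301824092865), 3.5850107669830322) [0.01479514 0.02999578]
```

View pics/c0.png

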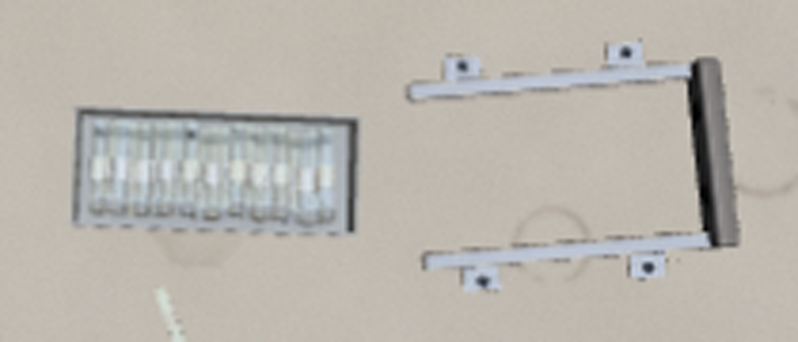

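```bash
cat > m.py <<'E'
from h import *
def fitc(P):
    P=P[:,:2].astype(np.float32); vx,vy,x,y=cv2.fitLine(P,cv2.DIST_HUBER,0,.01,.01).ravel(); v=np.array([vx,vy]); v*=-np.sign(v[1]); return v,np.array([x,y])
def lane(d):
    C=cloud("top",d);Z=C[:,:,2]
    v0=np.array([0.06,-1]);out=[]
    m=(Z>0.009)&(Z<0.02); m[:,:330]=0;m[:,407:]=0;m[:195]=0;m[280:]=0
    P=C[m]
    A=P[P[:,0]>0.508];B=P[P[:,0]<0.508]
    va,ca=fitc(A);vb,cb=fitc(B)
    v=va+vb;v/=np.linalg.norm(v);n=np.array([-v[1],v[0]])
    mid=(n@ca+n@cb)/2; 
    ms=(Z>0.024)&(Z<0.04); ms[:,:395]=0;ms[:195]=0;ms[280:]=0;ms[:,425:]=0
    S=C[ms][:,:2]; xs=S@v
    print("rail dirs",va,vb,"gap",n@ca-n@cb,"mouth A,B",np.sort(A[:,:2]@v)[:3],np.sort(B[:,:2]@v)[:3],"stop near/far",np.percentile(xs,[2,98]),"rail tops",np.median(A[:,2]),np.median(B[:,2]))
    return v,n,mid,np.percentile(xs,2)
E
python3 - <<'E'
from m import *
d=np.load("pics/top0.npz")["d"]
v,n,mid,xs=lane(d); print(v,n,mid,"stop",xs, "yaw off -y deg",np.degrees(np.arctan2(v[0],-v[1])))
print("origin from stop", v*(xs-.17)+n*mid)
C=cloud("top",d)
for nm,(u,w) in dict(rack=((213,268),(130,166)),red=((172,192),(155,173)),jar=((306,328),(138,162)),pot=((370,396),(152,176))).items():
    Q=C[w[0]:w[1],u[0]:u[1]].reshape(-1,3);Q=Q[(Q[:,2]>.012)&(Q[:,2]<.08)];print(nm,Q.min(0),Q.max(0))
E
```

```text
rail dirs [ 0.06168389 -0.99809575] [ 0.06142177 -0.9981119 ] gap 0.1018793 mouth A,B [0.1489016  0.14943216 0.14954228] [0.14899704 0.14982013 0.1505037 ] stop near/far [0.31948142 0.33353595] rail tops 0.013455332802901676 0.013204985747058084
[ 0.06155283 -0.99810386] [0.99810386 0.06155283] 0.49425837 stop 0.31948142149658054 yaw off -y deg 3.5289474
origin from stop [ 0.50252218 -0.11877498]
rack [0.6730422  0.0341208  0.01240744] [0.74378685 0.14859063 0.04619741]
red [0.65519981 0.20956208 0.01247559] [0.68354287 0.2384689  0.06396607]
jar [ 0.67770833 -0.1014205   0.01207152] [ 0.71885166 -0.05957987  0.0565137 ]
pot [ 0.64083142 -0.25157546  0.01239832] [ 0.68703542 -0.2054851   0.04508954]
```

Emit:
{"api": "step_arm", "payload": {"increments": [[[2.4,3.0,0],[0,0,3.8]],[[2.4,3.0,0],[0,0,3.8]],[[2.4,3.0,0],[0,0,3.8]],[[2.4,3.0,0],[0,0,3.8]],[[2.4,3.0,0],[0,0,3.8]],[[2.4,3.0,0],[0,0,3.8]],[[2.4,3.0,0],[0,0,3.8]],[[2.4,3.0,0],[0,0,3.8]],[[2.4,3.0,0],[0,0,3.8]],[[2.4,3.0,0],[0,0,3.8]]], "fingers": 0, "grip_force": 5}}

```text
clock: 1.1
tool_pos: [0.4323, -0.2935, 0.2385]
eef_rot: [0.883, 0.47, -0.0, -0.0]
contact_force: [0.5, -0.0, 0.4]
opening: 0.115
finger_force: 0.0
```

Emit:
{"api": "step_arm", "payload": {"increments": [[[1.5,3.6,-1],[0,0,3.8]],[[1.5,3.6,-1],[0,0,3.8]],[[1.5,3.6,-1],[0,0,3.8]],[[1.5,3.6,-1],[0,0,3.8]],[[1.5,3.6,-1],[0,0,3.8]],[[1.5,3.6,-1],[0,0,3.8]],[[1.5,3.6,-1],[0,0,3.8]],[[1.5,3.6,-1],[0,0,3.8]],[[1.5,3.6,-1],[0,0,3.8]],[[1.5,3.6,-1],[0,0,3.8]]]}}

```text
clock: 2.1
tool_pos: [0.582, 0.0665, 0.138]
eef_rot: [0.682, 0.731, -0.0, -0.0]
contact_force: [0.1, -0.5, 0.0]
opening: 0.007
finger_force: 0.0
```

Emit:
{"api": "step_arm", "payload": {"increments": [[[0,-0.1,-1.5],[0,0,0]],[[0,-0.1,-1.5],[0,0,0]],[[0,-0.1,-1.5],[0,0,0]],[[0,-0.1,-1.5],[0,0,0]],[[0,-0.1,-1.5],[0,0,0]],[[0,0,-1.5],[0,0,0]],[[0,0,-1.0],[0,0,0]],[[0,0,-0.7],[0,0,0]],[[0,0,-0.4],[0,0,0]],[[0,0,0],[0,0,0]]]}}

```text
clock: 3.1
tool_pos: [0.5816, 0.0602, 0.0274]
eef_rot: [0.683, 0.731, -0.0, -0.0]
contact_force: [-0.1, -0.1, 0.4]
opening: 0.005
finger_force: 0.0
```

```bash
python3 - <<'E'
from h import *
p,d=snap("top","t1"); C=cloud("top",d)
big=cv2.resize(p[170:275,200:340,::-1],None,fx=5,fy=5,interpolation=cv2.INTER_CUBIC);cv2.imwrite("pics/c1.png",cv2.convertScaleAbs(big,alpha=1.4))
E
```

```text
(no output)
```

View pics/c1.png

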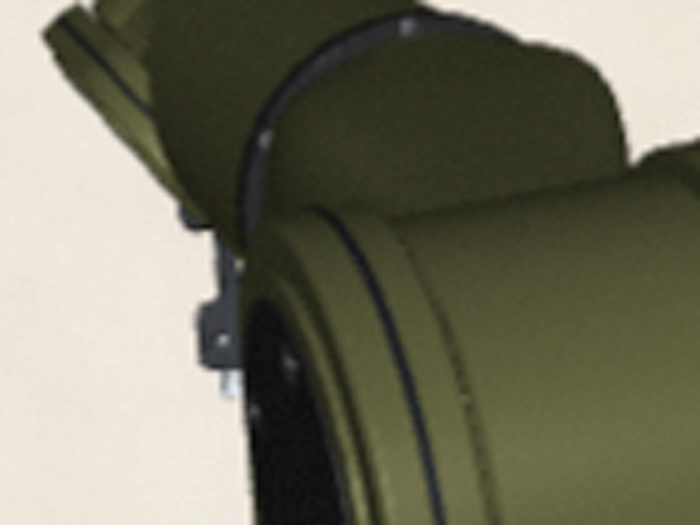

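The arm hides the carton from the top camera, so I'll push by numbers and check in the side view.

Emit:
{"api": "step_arm", "payload": {"increments": [[[-0.5,0,0],[0,0,0]],[[-0.5,0,0],[0,0,0]],[[-0.4,0,0],[0,0,0]],[[-0.3,0,0],[0,0,0]],[[-0.3,0,0],[0,0,0]],[[-0.3,0,0],[0,0,0]],[[-0.3,0,0],[0,0,0]],[[-0.2,0,0],[0,0,0]],[[0,0,0],[0,0,0]],[[0,0,0],[0,0,0]]]}}

```text
clock: 4.15
tool_pos: [0.5536, 0.06, 0.0277]
eef_rot: [0.683, 0.731, -0.0, -0.0]
contact_force: [0.1, 0.2, 0.2]
opening: 0.004
finger_force: 0.0
```

```bash
python3 - <<'E'
from h import *
p,d=snap("side","s1"); big=cv2.resize(p[140:300,210:400,::-1],None,fx=3.7,fy=3.7,interpolation=cv2.INTER_CUBIC);cv2.imwrite("pics/cs1.png",cv2.convertScaleAbs(big,alpha=1.4))
C=cloud("side",d);Z=C[:,:,2]
m=(Z>0.03)&(Z<0.057)&(C[:,:,0]>.44)&(C[:,:,0]<.6)&(C[:,:,1]>-.105)&(C[:,:,1]<.12)
P=C[m][:,:2].astype(np.float32);print(len(P),cv2.minAreaRect(P))
E
```

```text
735 ((0.5189622640609741, 0.0032876208424568176), (0.17238706350326538, 0.0984238013625145), 89.31670379638672)
```

View pics/cs1.png

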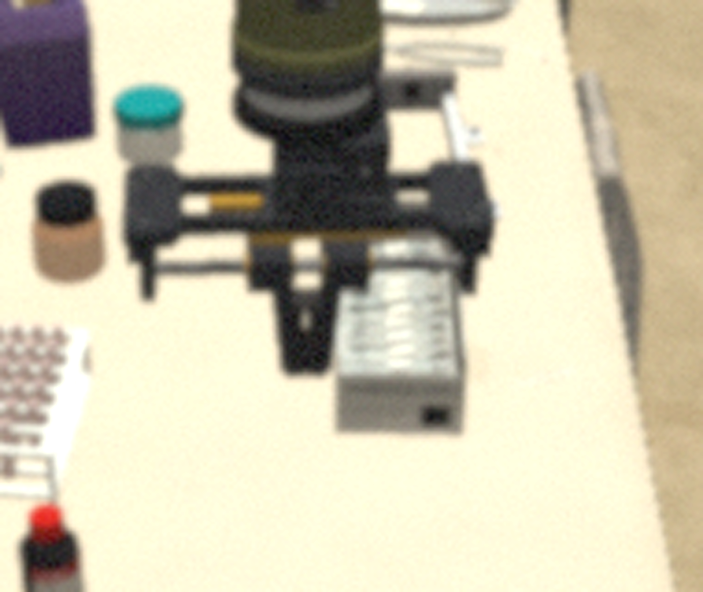

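```bash
cat > rear.py <<'E'
from h import *
from m import fitc
O=np.array([.50252,-.11877]);v=np.array([.06155,-.9981]);n=np.array([.9981,.06155])
def rear(name,y0,y1):
    p,d=snap("side",name);C=cloud("side",d);Z=C[:,:,2]
    m=(Z>0.01)&(Z<0.033)&(C[:,:,0]>.42)&(C[:,:,0]<.6)&(C[:,:,1]>y0)&(C[:,:,1]<y1)&(p.min(2)>60)
    k,l,st,ce=cv2.connectedComponentsWithStats(m.astype(np.uint8)); i=1+np.argmax(st[1:,4]);P=C[l==i]
    L=(P[:,:2]-O); x=L@v; y=L@n
    a,b=np.polyfit(y[abs(y-np.median(y))<.03],x[abs(y-np.median(y))<.03],1)
    print("rear wall n",st[i],"lane y range",np.percentile(y,[1,99]),"width",np.ptp(y),"x mid",np.median(x),"ang deg (+=CCW)",np.degrees(-np.arctan(a)))
    print("world x range",np.percentile(P[:,0],[1,99]),"y",np.percentile(P[:,1],[1,50,99]))
    return C,p
E
python3 - <<'E'
from rear import *
C,p=rear("s2",.06,.11)
Z=C[:,:,2]; m=(Z>.024)&(Z<.06)&(C[:,:,1]>.03)&(p.max(2)<60)&(abs(C[:,:,0]-.555)<.05)&(C[:,:,1]<.1); P=C[m]; print("finger",len(P),P.min(0),P.max(0))
E
```

```text
rear wall n [300 244  36  11 291] lane y range [-0.01951505  0.04696798] width 0.06907780419512924 x mid -0.20339619364616904 ang deg (+=CCW) -3.5824202126948075
world x range [0.47042452 0.53710858] y [0.08112856 0.08532085 0.08859158]
finger 142 [0.54147232 0.05552507 0.03204179] [0.56691076 0.07479129 0.05982353]
```

Emit:
{"api": "step_arm", "payload": {"increments": [[[-0.2,0,0],[0,0,0]],[[-0.2,0,0],[0,0,0]],[[-0.2,0,0],[0,0,0]],[[-0.2,0,0],[0,0,0]],[[-0.1,0,0],[0,0,0]],[[0,0,0],[0,0,0]],[[0.6,0,0],[0,0,0]],[[1.0,0,0],[0,0,0]],[[0.5,2,3],[0,0,0]],[[0,4,3],[0,0,0]]]}}

```text
clock: 5.25
tool_pos: [0.5667, 0.1155, 0.0875]
eef_rot: [0.686, 0.728, -0.002, 0.001]
contact_force: [1.0, 0.3, -0.0]
opening: 0.004
finger_force: 0.0
```

Emit:
{"api": "step_arm", "payload": {"increments": [[[0,4,2],[0,0,0]],[[0,4,1],[0,0,0]],[[0,4,0],[0,0,0]],[[0,4,0],[0,0,0]],[[0,4,0],[0,0,0]],[[0,4,0],[0,0,0]],[[0,0,0],[0,0,0]],[[0,0,0],[0,0,0]],[[0,0,0],[0,0,0]],[[0,0,0],[0,0,0]]]}}

```text
clock: 6.25
tool_pos: [0.5666, 0.3577, 0.1176]
eef_rot: [0.684, 0.73, -0.001, 0.001]
contact_force: [0.1, -0.7, 0.0]
opening: 0.009
finger_force: 0.0
```

```bash
cat > car.py <<'E'
from rear import *
def car(name):
    p,d=snap("top",name); C=cloud("top",d);Z=C[:,:,2]
    m=((Z>0.028)&(Z<0.06)&(C[:,:,0]>.44)&(C[:,:,0]<.58)&(C[:,:,1]>-.19)&(C[:,:,1]<.12)).astype(np.uint8)
    k,l,st,ce=cv2.connectedComponentsWithStats(m,connectivity=8);P=C[m>0][:,:2].astype(np.float32)
    c,s,a=cv2.minAreaRect(P); a=a if s[0]>s[1] else a+90
    L=np.array(c)-O; print(st[0:4],c,s,"lane x,y",L@v,L@n,"err deg",(a-93.53+90)%180-90)
    cv2.imwrite(f"pics/{name}.png",cv2.convertScaleAbs(p[:,:,::-1],alpha=1.4))
E
python3 -c "
from car import *
car('t2');rear('s3',.06,.11)"
```

```text
[[     0      0    560    420 234572]
 [   244    220     78     38    198]
 [   270    227      1      1      1]
 [   298    227      1      1      1]] (0.49860405921936035, -0.000757358968257904) (0.06884895265102386, 0.1659267395734787) lane x,y -0.11802944316883016 0.0033551775623473262 err deg 0.6230632972717274
rear wall n [314 244  12   4  39] lane y range [0.00055153 0.02179445] width 0.021983199413209382 x mid -0.20209467030516073 ang deg (+=CCW) -1.6444413539238396
world x range [0.49069735 0.51175363] y [0.0803633  0.08379048 0.08668135]
```

View pics/t2.png

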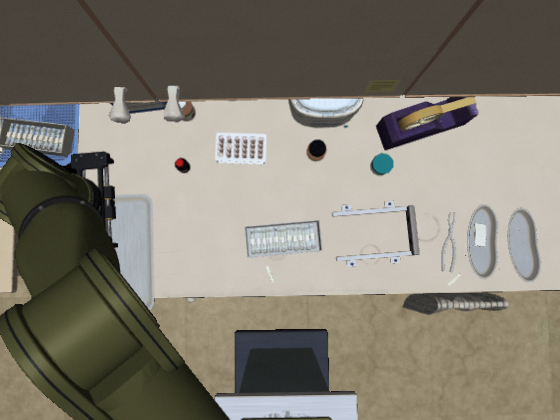

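Emit:
{"api": "step_arm", "payload": {"increments": [[[-0.8,-2.4,0],[0,0,0]],[[-0.8,-2.4,0],[0,0,0]],[[-0.8,-2.4,0],[0,0,0]],[[-0.8,-2.4,0],[0,0,0]],[[-0.8,-2.4,0],[0,0,0]],[[-0.8,-2.4,-1.8],[0,0,0]],[[-0.8,-2.4,-1.8],[0,0,0]],[[-0.8,-2.4,-1.8],[0,0,0]],[[-0.8,-2.0,-1.8],[0,0,0]],[[-0.4,-1.6,-1.8],[0,0,-0.2]]], "fingers": 0.38}}

```text
clock: 7.35
tool_pos: [0.4892, 0.1299, 0.0275]
eef_rot: [0.685, 0.729, -0.0, 0.0]
contact_force: [-0.3, -0.7, 0.0]
opening: 0.379
finger_force: 0.0
```

```bash
python3 -c "
from rear import *
s=r.get_state();L=s['tool_pos'][:2]-O;print(L@v,L@n,s['tool_pos'],s['eef_rot'],s['opening'])
p,d=snap('side','s4');cv2.imwrite('pics/cs4.png',cv2.convertScaleAbs(cv2.resize(p[140:300,210:400,::-1],None,fx=3.7,fy=3.7),alpha=1.4))"
```

```text
-0.2490221589049516 0.0020587519567393307 [0.48924742 0.12990772 0.02750681] [ 6.84875760e-01  7.28659766e-01 -3.41374231e-04  1.50810487e-04] 0.3785928956828182
```

View pics/cs4.png

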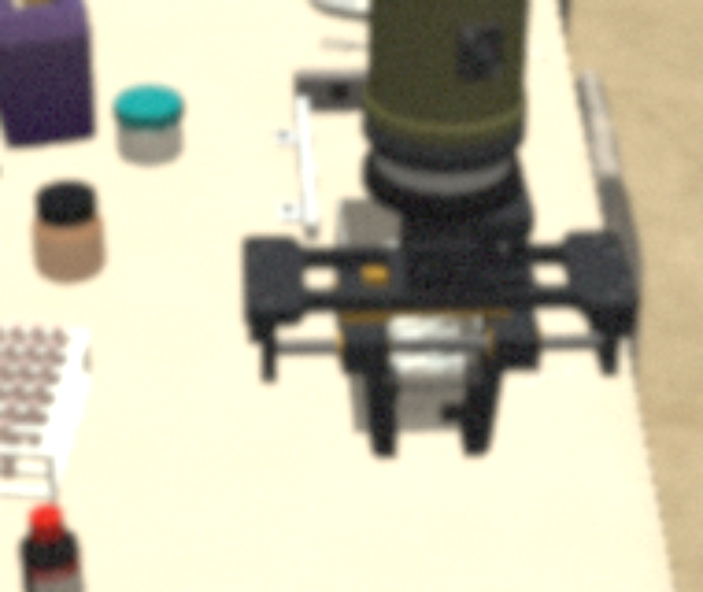

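```bash
python3 -c "
from rear import *
z=np.load('pics/s4.npz');p,d=z['p'],z['d'];C=cloud('side',d);Z=C[:,:,2]
L=C[:,:,:2]-O;X=L@v;Y=L@n
def pr(nm,m): print(nm,m.sum(),'lane x',np.percentile(X[m],[5,50,95]),'y',np.percentile(Y[m],[0,2,50,98,100]))
near=(abs(Y)<.07)
f=near&(Z>.028)&(Z<.05)&(X<-.225)&(X>-.27); pr('fingers',f)
for s in(0,1): pr('f%d'%s,f&((Y>0)==s))
pr('wall',near&(Z>.012)&(Z<.035)&(X>-.215)&(X<-.19))
pr('topleft',near&(Z>.045)&(Z<.057)&(X>-.21)&(X<-.03)&(Y>.02)&(p.min(2)>60))
"
```

```text
fingers 143 lane x [-0.26203239 -0.25934819 -0.25276485] y [-0.02760498 -0.02629445 -0.01317219  0.03376341  0.0354406 ]
f0 78 lane x [-0.26210316 -0.25888907 -0.24459736] y [-0.02760498 -0.02683976 -0.01854744 -0.01297347 -0.01290755]
f1 65 lane x [-0.2618818  -0.25959127 -0.25611179] y [0.02037644 0.02047925 0.02757225 0.03434027 0.0354406 ]
wall 201 lane x [-0.20489437 -0.2023007  -0.19885146] y [-0.01973603 -0.01834681  0.00190308  0.03859992  0.03871331]
topleft 48 lane x [-0.07800257 -0.0398566  -0.03601236] y [0.02101025 0.02111451 0.03318451 0.04006994 0.04021119]
```

Emit:
{"api": "step_arm", "payload": {"increments": [[[0.03,-0.5,0],[0,0,0]],[[0.03,-0.5,0],[0,0,0]],[[0.03,-0.5,0],[0,0,0]],[[0.03,-0.5,0],[0,0,0]],[[0.03,-0.4,0],[0,0,0]],[[0.02,-0.3,0],[0,0,0]],[[0.02,-0.3,0],[0,0,0]],[[0.02,-0.3,0],[0,0,0]],[[0.02,-0.3,0],[0,0,0]],[[0.02,-0.3,0],[0,0,0]]]}}

```text
clock: 8.4
tool_pos: [0.4923, 0.0929, 0.0277]
eef_rot: [0.684, 0.729, -0.0, -0.0]
contact_force: [0.8, -0.8, -0.5]
opening: 0.38
finger_force: 0.0
```

Emit:
{"api": "step_arm", "payload": {"increments": [[[0.02,-0.4,0],[0,0,0]],[[0.02,-0.4,0],[0,0,0]],[[0.02,-0.4,0],[0,0,0]],[[0.02,-0.4,0],[0,0,0]],[[0.02,-0.4,0],[0,0,0]],[[0.02,-0.4,0],[0,0,0]],[[0.02,-0.4,0],[0,0,0]],[[0.02,-0.4,0],[0,0,0]],[[0.02,-0.3,0],[0,0,0]],[[0.01,-0.2,0],[0,0,0]]]}}

```text
clock: 9.4
tool_pos: [0.4941, 0.0557, 0.0277]
eef_rot: [0.684, 0.729, -0.0, 0.0]
contact_force: [0.0, 1.9, -0.3]
opening: 0.376
finger_force: 0.4
```

```bash
cat > chk.py <<'E'
from rear import *
import sys
s=r.get_state();L=s['tool_pos'][:2]-O;tx,ty=L@v,L@n;print("tcp",tx,ty,s['tool_pos'][2],s['contact_force'])
p,d=snap('side',sys.argv[1]);C=cloud('side',d);Z=C[:,:,2];L=C[:,:,:2]-O;X=L@v;Y=L@n
f=(abs(Y)<.045)&(Z>.028)&(Z<.05)&(X<tx+.0)&(X>tx-.03)&(p.max(2)<70)
print("finger y",Y[f].min(),Y[f].max(),"x",np.percentile(X[f],[5,50]))
w=(abs(Y)<.06)&(Z>.012)&(Z<.035)&(X>tx+.003)&(X<tx+.06)&(p.min(2)>60)&(abs(Y)<.045)
k=abs(Y)<.025;a,b=np.polyfit(Y[w&k],X[w&k],1)
print("wall",w.sum(),"x",np.median(X[w]),"y",np.percentile(Y[w],[1,99]),"ang",-np.degrees(a))
t=(Z>.047)&(Z<.056)&(abs(Y)<.05)&(X>tx+.02)&(X<tx+.2)&(p.min(2)>60)
print("topL edge",t.sum(),X[t].max(),[(round(x,3),round(float(Y[t&(abs(X-x)<.01)].max()),4),round(float(Y[t&(abs(X-x)<.01)].min()),4)) for x in np.arange(tx+.03,tx+.19,.02) if (t&(abs(X-x)<.01)).sum()>2])
p,d=snap('top',sys.argv[1]+'t');C=cloud('top',d);Z=C[:,:,2];L=C[:,:,:2]-O;X=L@v;Y=L@n
t=(Z>.04)&(Z<.056)&(abs(Y)<.05)&(X>tx)&(X<tx+.2);print("top vis",t.sum(), X[t].max() if t.any() else 0)
print([(round(x,3),round(float(Y[t&(abs(X-x)<.006)].max()),4),round(float(Y[t&(abs(X-x)<.006)].min()),4)) for x in np.arange(tx+.03,tx+.19,.012) if (t&(abs(X-x)<.006)).sum()>2])
E
python3 chk.py s5
```

```text
tcp -0.17465569847230114 0.0023718977143017024 0.02772937826820555 [ 0.0025871   1.88563224 -0.2711835 ]
finger y -0.024853773463511974 0.03479296982307822 x [-0.18812893 -0.18567097]
wall 313 x -0.163150313816598 y [-0.029629  0.038407] ang 27.611899944367835
topL edge 23 0.005017011267752755 [(np.float64(-0.145), 0.0383, 0.0365), (np.float64(-0.085), -0.028, -0.0288), (np.float64(-0.005), 0.0369, 0.0099)]
top vis 82 0.002337772516499018
[(np.float64(-0.049), 0.0356, 0.0349), (np.float64(-0.037), 0.0365, 0.0347), (np.float64(-0.025), 0.0359, -0.0307), (np.float64(-0.013), 0.0367, -0.0315), (np.float64(-0.001), 0.0363, -0.0317)]
```

Emit:
{"api": "step_arm", "payload": {"increments": [[[0.02,-0.5,0],[0,0,0]],[[0.03,-0.6,0],[0,0,0]],[[0.03,-0.6,0],[0,0,0]],[[0.03,-0.6,0],[0,0,0]],[[0.03,-0.6,0],[0,0,0]],[[0.03,-0.6,0],[0,0,0]],[[0.03,-0.6,0],[0,0,0]],[[0.03,-0.6,0],[0,0,0]],[[0.03,-0.5,0],[0,0,0]],[[0.02,-0.3,0],[0,0,0]]]}}

```text
clock: 10.5
tool_pos: [0.4969, 0.0004, 0.0278]
eef_rot: [0.684, 0.729, -0.0, 0.0]
contact_force: [0.5, 1.5, 1.2]
opening: 0.382
finger_force: 0.8
```

```bash
python3 chk.py s6
```

```text
tcp -0.11932604870550155 0.0017768714404066935 0.027750055398693765 [0.48402973 1.50881347 1.16957591]
finger y -0.026483706812851386 0.03527637667505797 x [-0.13184777 -0.12922082]
wall 291 x -0.10738594228173653 y [-0.02830621  0.03779952] ang 25.49013986111719
topL edge 11 -0.020840847958394425 [(np.float64(-0.089), 0.0377, 0.0368), (np.float64(-0.029), -0.0289, -0.0298)]
top vis 20 0.058001941731332426
[(np.float64(0.031), 0.0359, 0.0352), (np.float64(0.043), 0.0352, 0.0344), (np.float64(0.055), 0.0362, 0.0316)]
```

Emit:
{"api": "step_arm", "payload": {"increments": [[[0.02,-0.5,0],[0,0,0]],[[0.03,-0.6,0],[0,0,0]],[[0.03,-0.6,0],[0,0,0]],[[0.03,-0.6,0],[0,0,0]],[[0.03,-0.6,0],[0,0,0]],[[0.03,-0.6,0],[0,0,0]],[[0.03,-0.6,0],[0,0,0]],[[0.03,-0.6,0],[0,0,0]],[[0.03,-0.5,0],[0,0,0]],[[0.02,-0.3,0],[0,0,0]]]}}

```text
clock: 11.6
tool_pos: [0.4997, -0.0547, 0.0277]
eef_rot: [0.684, 0.729, -0.0, 0.0]
contact_force: [0.4, 1.8, 0.6]
opening: 0.381
finger_force: 0.5
```

Emit:
{"api": "step_arm", "payload": {"increments": [[[0.03,-0.5,0],[0,0,0]],[[0.03,-0.5,0],[0,0,0]],[[0.03,-0.5,0],[0,0,0]],[[0.03,-0.5,0],[0,0,0]],[[0.03,-0.5,0],[0,0,0]],[[0.03,-0.5,0],[0,0,0]],[[0.03,-0.5,0],[0,0,0]],[[0.02,-0.4,0],[0,0,0]],[[0.01,-0.2,0],[0,0,0]],[[0,0,0],[0,0,0]]]}}

```text
clock: 12.6
tool_pos: [0.5021, -0.0955, 0.0278]
eef_rot: [0.684, 0.729, -0.0, 0.0]
contact_force: [-0.0, -0.6, -0.1]
opening: 0.38
finger_force: 0.0
```

```bash
python3 chk.py s7
```

```text
tcp -0.023213262845385513 0.0010240873463065827 0.027753437624959756 [-0.04684964 -0.60680193 -0.10506417]
finger y -0.026202222489071413 0.03421988180815042 x [-0.03607897 -0.03317812]
wall 255 x -0.012011803174524468 y [-0.04439337  0.03720745] ang 23.58330528381845
topL edge 10 0.08361248529911909 [(np.float64(0.007), 0.0369, 0.036), (np.float64(0.087), -0.0294, -0.0298)]
top vis 22 0.15409174874420212
[(np.float64(0.127), 0.0351, 0.034), (np.float64(0.139), 0.0354, 0.0336), (np.float64(0.151), 0.0354, 0.0282)]
```

Emit:
{"api": "step_arm", "payload": {"increments": [[[0.01,-0.2,0],[0,0,0]],[[0.01,-0.2,0],[0,0,0]],[[0.01,-0.2,0],[0,0,0]],[[0.01,-0.2,0],[0,0,0]],[[0.01,-0.2,0],[0,0,0]],[[0.01,-0.1,0],[0,0,0]],[[0.01,-0.1,0],[0,0,0]],[[0,-0.1,0],[0,0,0]],[[0,-0.05,0],[0,0,0]],[[0,0,0],[0,0,0]]]}}

```text
clock: 13.7
tool_pos: [0.5029, -0.1085, 0.0278]
eef_rot: [0.684, 0.729, 0.0, 0.0]
contact_force: [-0.3, 1.4, 0.7]
opening: 0.376
finger_force: 0.6
```

```bash
python3 chk.py s8
```

```text
tcp -0.01024871310462677 0.0010090802866892221 0.027758956199317227 [-0.34154571  1.37836417  0.68430165]
finger y -0.027045122064296056 0.0334456536534327 x [-0.02267294 -0.01982642]
wall 243 x 0.001150097424906097 y [-0.0444091   0.03695108] ang 31.445003492899033
topL edge 10 0.09310142237584262 [(np.float64(0.02), 0.036, 0.0356), (np.float64(0.04), 0.0372, 0.035)]
top vis 21 0.16594081425267024
[(np.float64(0.152), 0.0354, 0.0337), (np.float64(0.164), 0.0342, 0.025)]
```

Emit:
{"api": "step_arm", "payload": {"increments": [[[0,-0.05,0],[0,0,0]],[[0,-0.05,0],[0,0,0]],[[0,-0.05,0],[0,0,0]],[[0,-0.05,0],[0,0,0]],[[0,-0.05,0],[0,0,0]],[[0,0,0],[0,0,0]],[[0,0,0],[0,0,0]],[[0,0,0],[0,0,0]],[[0,0,0],[0,0,0]],[[0,0,0],[0,0,0]]]}}

```text
clock: 14.8
tool_pos: [0.5029, -0.111, 0.0277]
eef_rot: [0.684, 0.729, -0.0, 0.0]
contact_force: [-0.1, 1.2, 1.4]
opening: 0.38
finger_force: 0.5
```

Emit:
{"api": "step_arm", "payload": {"increments": [[[-0.02,0.4,0],[0,0,0]],[[-0.06,1.0,0],[0,0,0]],[[-0.1,2.0,0],[0,0,0]],[[-0.1,3,2],[0,0,0]],[[0,4,3],[0,0,0]],[[0,4,3],[0,0,0]],[[0,4,2],[0,0,0]],[[0,4,0],[0,0,0]],[[0,4,0],[0,0,0]],[[0,4,0],[0,0,0]]]}}

```text
clock: 15.8
tool_pos: [0.4993, 0.1952, 0.128]
eef_rot: [0.684, 0.73, -0.0, 0.0]
contact_force: [0.8, 0.3, -0.4]
opening: 0.381
finger_force: 0.0
```

Emit:
{"api": "step_arm", "payload": {"increments": [[[0,3,0],[0,0,0]],[[0,2,0],[0,0,0]],[[0,0,0],[0,0,0]],[[0,0,0],[0,0,0]],[[0,0,0],[0,0,0]],[[0,0,0],[0,0,0]],[[0,0,0],[0,0,0]],[[0,0,0],[0,0,0]],[[0,0,0],[0,0,0]],[[0,0,0],[0,0,0]]]}}

```text
clock: 16.8
tool_pos: [0.5001, 0.243, 0.1277]
eef_rot: [0.684, 0.729, 0.0, -0.0]
contact_force: [0.9, 0.3, 0.4]
opening: 0.383
finger_force: 0.0
```

```bash
python3 - <<'E'
from rear import *
p,d=snap("top","t9"); C=cloud("top",d);Z=C[:,:,2];L=C[:,:,:2]-O;X=L@v;Y=L@n
m=(Z>.036)&(Z<.06)&(abs(Y)<.055)&(X>-.05)&(X<.2)
P=np.c_[X[m],Y[m]].astype(np.float32);print(m.sum(),cv2.minAreaRect(P),X[m].min(),X[m].max())
s=(Z>.022)&(Z<.034)&(abs(Y)<.055)&(X>.15)&(X<.2);print("stop x",np.percentile(X[s],[2,98]))
cv2.imwrite("pics/c9.png",cv2.convertScaleAbs(cv2.resize(p[190:280,225:435,::-1],None,fx=3.8,fy=3.8),alpha=1.4))
E
```

```text
271 ((0.08651100844144821, 0.000720001757144928), (0.16776983439922333, 0.0689350813627243), 0.22848035395145416) 0.002571227079439236 0.17047645579381332
stop x [0.15062694 0.18392982]
```

View pics/c9.png

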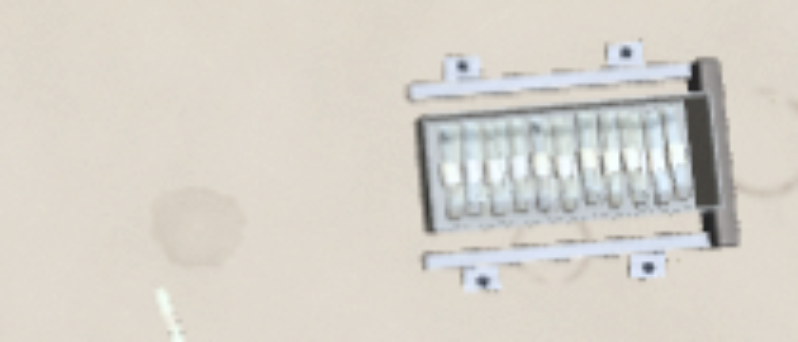

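The carton (crop columns 420–715) sits centred between the rails and against the stop. It measures x = 86.5 mm, y = 0.7 mm and 0.2° off square, and the robot is clear, so I'm handing in.

```bash
python3 -c "
from plant import r
print(r.finish_job())"
```

```text
the job is handed in; nothing more can be done
None
```

The carton is home at the grey stop (measured 86.5 mm in, 0.7 mm off the centre line, 0.2° off square) with the robot clear of it; the job is handed in, but the hand-in returned no verdict.

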